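# Sockets back on the rail in size order

## Task

Put the four loose sockets back on the empty pins of the socket rail so that the whole row stands in order of size, rising steadily from the small socket already on one end to the big one on the other. Stand each one upright as it is now, with its square hole up, over its own pin and flat on the holder, and leave the two end sockets standing where they are.

Things in the scene. Friction and masses are not known exactly. Their poses are not given: they have to be found in the camera images.
- socket_30_mid (a point): the smallest of the four loose impact sockets: a black steel cylinder 30 mm across and 50 mm high, standing upright on the bench, with a bright worn top face that has a small black square drive hole; straight-sided, so it can be gripped anywhere on its side. Its underside is open: a bore 22 mm wide and 28 mm deep. The point is the socket's centre, half-way up, z up; its yaw does not matter. About 0.15 kg, give or take a quarter
- socket_38_mid (a point): the second smallest of the four loose impact sockets: a black steel cylinder 38 mm across and 56 mm high, standing upright on the bench, with a bright worn top face that has a small black square drive hole; straight-sided, so it can be gripped anywhere on its side. Its underside is open: a bore 28 mm wide and 28 mm deep. The point is the socket's centre, half-way up, z up; its yaw does not matter. About 0.24 kg, give or take a quarter
- socket_46_mid (a point): the second largest of the four loose impact sockets: a black steel cylinder 46 mm across and 62 mm high, standing upright on the bench, with a bright worn top face that has a small black square drive hole; straight-sided, so it can be gripped anywhere on its side. Its underside is open: a bore 34 mm wide and 28 mm deep. The point is the socket's centre, half-way up, z up; its yaw does not matter. About 0.36 kg, give or take a quarter
- socket_54_mid (a point): the largest of the four loose impact sockets: a black steel cylinder 54 mm across and 68 mm high, standing upright on the bench, with a bright worn top face that has a small black square drive hole; straight-sided, so it can be gripped anywhere on its side. Its underside is open: a bore 41 mm wide and 28 mm deep. The point is the socket's centre, half-way up, z up; its yaw does not matter. About 0.5 kg, give or take a quarter
- socket_24_mid (a point): the small socket that already stands on the pin at one end of the rail (left or right, it varies), same make, 24 mm across and 44 mm high. The point is its centre, half-way up. It stays there
- socket_62_mid (a point): the big socket that already stands on the pin at the other end of the rail, same make, 62 mm across and 74 mm high. The point is its centre, half-way up. It stays there
- seat_a (a point): empty holder nearest the robot's left (+y) end of the rail: a fixed red plate 70 mm wide, 66 mm along the rail, with a steel pin in its middle, 6 mm thick, 18 mm tall, round tip. The point is the pin's foot, on the plate's flat top where a socket's rim rests (17 mm above the bench); x across the rail, away from the robot, y along it, z up. Pins, end ones too, are about 76 mm apart
- seat_b (a point): empty holder second from the left: a fixed red plate 70 mm wide, 66 mm along the rail, with a steel pin in its middle, 6 mm thick, 18 mm tall, round tip. The point is the pin's foot, on the plate's flat top where a socket's rim rests (17 mm above the bench); x across the rail, away from the robot, y along it, z up. Pins, end ones too, are about 76 mm apart
- seat_c (a point): empty holder third from the left: a fixed red plate 70 mm wide, 66 mm along the rail, with a steel pin in its middle, 6 mm thick, 18 mm tall, round tip. The point is the pin's foot, on the plate's flat top where a socket's rim rests (17 mm above the bench); x across the rail, away from the robot, y along it, z up. Pins, end ones too, are about 76 mm apart
- seat_d (a point): empty holder nearest the right (-y) end of the rail: a fixed red plate 70 mm wide, 66 mm along the rail, with a steel pin in its middle, 6 mm thick, 18 mm tall, round tip. The point is the pin's foot, on the plate's flat top where a socket's rim rests (17 mm above the bench); x across the rail, away from the robot, y along it, z up. Pins, end ones too, are about 76 mm apart

How it is judged:
At the end, for the whole second after the job is handed in: From the 24 mm socket's end, the four holders carry the 30, 38, 46 and 54 mm sockets in that order, each over its pin (within 18 mm), down on the plate (within 4 mm) and upright (within 4.5 deg); the end sockets are upright, within 25 mm of where they were; all released and at rest (((horizontal distance between socket_24_mid and seat_a below 0.13 m and horizontal distance between socket_30_mid and seat_a below 0.018 m and z of socket_30_mid in the frame of seat_a between 0.021 and 0.029 m and horizontal distance between socket_38_mid and seat_b below 0.018 m and z of socket_38_mid in the frame of seat_b between 0.024 and 0.032 m and horizontal distance between socket_46_mid and seat_c below 0.018 m and z of socket_46_mid in the frame of seat_c between 0.027 and 0.035 m and horizontal distance between socket_54_mid and seat_d below 0.018 m and z of socket_54_mid in the frame of seat_d between 0.03 and 0.038 m) or (horizontal distance between socket_24_mid and seat_d below 0.13 m and horizontal distance between socket_30_mid and seat_d below 0.018 m and z of socket_30_mid in the frame of seat_d between 0.021 and 0.029 m and horizontal distance between socket_38_mid and seat_c below 0.018 m and z of socket_38_mid in the frame of seat_c between 0.024 and 0.032 m and horizontal distance between socket_46_mid and seat_b below 0.018 m and z of socket_46_mid in the frame of seat_b between 0.027 and 0.035 m and horizontal distance between socket_54_mid and seat_a below 0.018 m and z of socket_54_mid in the frame of seat_a between 0.03 and 0.038 m)) and angle between each of socket_24_mid, socket_30_mid, socket_38_mid, socket_46_mid, socket_54_mid, socket_62_mid's own z axis and vertical below 0.08 rad and distance of each of socket_24_mid, socket_62_mid from where it was at the start of the episode below 0.025 m); the robot touches nothing.
It also fails if it takes over 99 s, if anything falls off the work surface, if the arm or the gripper's body presses on something with over 40 N, if the wrist force passes 120 N, or if a joint passes its speed limit or range.

## Robot

A 7-joint arm with a two-finger parallel gripper is mounted at the origin on the work surface. World frame = base frame: x ahead of the robot, y to its left, z up, the work surface at z = 0. Lengths are in m, angles in rad, forces in N, time in s.
With the tool pointing down it reaches from about 0.4 to 0.85 m from the base axis. Payload 10.4 kg.
Tool frame: the origin (TCP) lies at the very end of the fingers, on their centre line; the grasp point (between the pads) lies 19 mm behind it (manip.tcp_to_grasp is the z of the grasp point in the tool frame, in m); z points along the fingers, x is the direction in which the jaws open and shut, and the axes are right-handed (so a half turn about z gives the same grasp; the last joint's range is limited). The gripper opens to 85 mm and grips with 20 to 120 N. Pads are 22 mm wide; open, the fingers measure 114 mm over their backs; the gripper's body (76 mm by 85 mm) begins 54 mm behind the grasp point. The pads swing forward as they close: fully open they stand 13 mm farther back than shut.
Start: joints at [1.262, 0.332, -0.065, 1.46, 0.022, 1.35, -0.088], TCP at [0.176, -0.6, 0.231] pointing down, gripper open.
Joint ranges: [-2.6, 2.6], [-0.5, 2.12], [-1.47, 1.34], [0.16, 2.42], [-1.27, 4.41], [0.06, 2.06], [-2.6, 2.6]. Speed limits (rad/s): [2.22, 2.22, 2.79, 2.79, 3.14, 3.14, 3.14].

## Interface

Orientations are given as a unit quaternion [x, y, z, w].
In Python, from workcell import manip gives the robot as it stands.
- The arm moves only by the tool servo_tool, never from a script. Its argument "moves" is a list of rows, each an object with "travel": the shift along the tool's x, y, z in mm, a list of three; "dr": the turn, a rotation vector about the tool's x, y, z in degrees, a list of three. A call has 1 to 12 rows; each row shifts and turns the commanded pose from where the row before left it, along the tool's axes as they then stand; what a row does not reach is not made up. A row lasts 1/8 s, in which the tool goes at most 62.5 mm and 10.7 degrees, less where a joint would pass 70% of its speed; a pose out of reach is approached as far as the arm can. A call is refused whole if a number of a shift passes 62.5 or a number of a turn 10.7, either way. A call with a gripper value outside its range is refused whole. "claw" is the closure, from 0 (fully open) to 1 (shut), set as the call begins (left out, the last holds). The fingers move at their own pace and stop on an object; "squeeze" is the grip in N (left out, the last holds). Time passes only in rows, so rows that do not move let the fingers close. It gives the time, the measured TCP pose, the force and the opening at its end, in the units of the state.
- manip.get_obs(): the state, without advancing time (a new reading comes with each control period).
- manip.camera(name): name is "scene" or "side" or "wrist"; returns the picture (384x512x3 uint8, blue, green, red); there is no depth.
- manip.calibration(name): a dict with "intrinsics" (3x3 intrinsics, pixels), "view" (4x4, takes a point from world to camera coordinates). Camera axes: x right, y down, z forward; pixel columns grow to the right and rows downward; lengths in m; the calibration is good to about 2 mm. A picture is of the moment at which its call begins: read the wrist's pose just before it. calibration takes no time and is no camera call; for the wrist camera it gives the pose at the moment of the call.
- manip.hand_in(): hands the job in, once; it reports no verdict.
The state is a dict: "clock": time; "joint_pos": joint angles; "joint_velocities": joint speeds; "tau": joint torques, N m; "position": TCP position; "ee_rot": TCP orientation; "ft_force": force on the tool from outside, world axes, zero at the start; "torque": the same for the moment, N m; "grip_width": opening from 0.0 (shut) to 1.0 (fully open).
Only numpy, scipy, OpenCV 4.12 (cv2) and the standard library are available. Lean on these libraries where they do the work, as an engineer would, in place of code of your own. Each camera call takes 0.05 s, during which the arm holds its last target. There are 200 camera calls.

## Working session

There is one attempt and no reset: what is moved stays moved. The work goes in short steps, Python scripts to look and compute and a tool call to move; the robot and the scene stay as the last step left them, time stands still between calls to the robot, and variables do not carry over. Pictures are saved under pics/ and viewed, on a budget of 14 in all, crops included, one or two more only if the job needs it, and the job is handed in when it is done.

Besides the shell and the picture viewer there is one more tool, called after "Emit:" as name([rows], argument=value, ...), one row to a line, values as JSON. servo_tool: Moves the arm, as the interface text tells. Its arguments: {"type":"object","properties":{"moves":{"type":"array","items":{"type":"object","properties":{"travel":{"type":"array","items":{"type":"number"}},"dr":{"type":"array","items":{"type":"number"}}}}},"claw":{"type":"number"},"squeeze":{"type":"number"}},"required":["moves"]}

```bash
mkdir -p pics
python3 - <<'E'
from workcell import manip
import cv2,numpy as np
o=manip.get_obs();print({k:np.round(v,3) for k,v in o.items()}, manip.tcp_to_grasp)
for n in("scene","side"):
    c=manip.calibration(n);print(n,np.round(c["intrinsics"],1).tolist(),np.round(c["view"],3).tolist())
    cv2.imwrite(f"pics/{n}0.png",manip.camera(n))
E
```

```text
{'clock': np.float64(0.0), 'joint_pos': array([ 1.262,  0.333, -0.065,  1.461,  0.022,  1.35 , -0.089]), 'joint_velocities': array([-0.   , -0.001,  0.003,  0.001,  0.   , -0.   ,  0.   ]), 'tau': array([ 1.0000e-03, -6.2545e+01,  5.0000e-02, -3.9160e+01,  1.6000e-02,
        1.0000e-02,  0.0000e+00]), 'position': array([ 0.176, -0.599,  0.231]), 'ee_rot': array([ 0.801, -0.599, -0.001, -0.   ]), 'ft_force': array([-0.327, -0.227,  0.051]), 'torque': array([-0.084,  0.009,  0.047]), 'grip_width': np.float64(0.999)} -0.0187
scene [[406.9, 0.0, 257.5], [0.0, 406.9, 194.0], [0.0, 0.0, 1.0]] [[0.757, 0.653, 0.004, -0.437], [0.553, -0.638, -0.536, -0.256], [-0.348, 0.408, -0.844, 1.235], [0.0, 0.0, 0.0, 1.0]]
side [[363.8, 0.0, 259.5], [0.0, 363.8, 194.9], [0.0, 0.0, 1.0]] [[0.873, -0.487, 0.016, -0.467], [-0.294, -0.553, -0.78, 0.205], [0.389, 0.676, -0.626, 0.54], [0.0, 0.0, 0.0, 1.0]]
```

View pics/scene0.png

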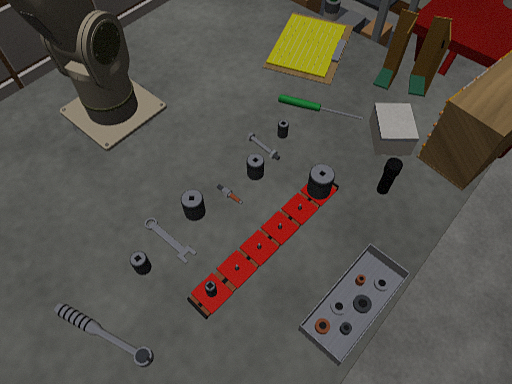

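View pics/side0.png

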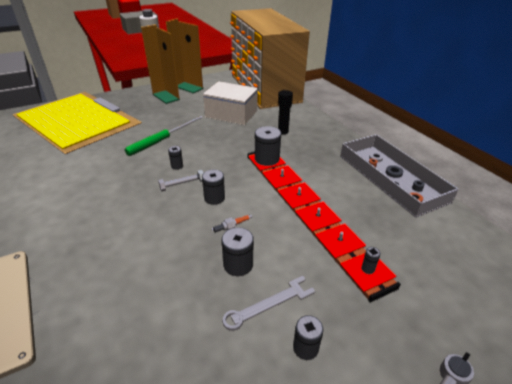

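```bash
cat > h.py <<'E'
from workcell import manip
import cv2,numpy as np
def ray(cal,uv,z):
    K,V=cal["intrinsics"],np.asarray(cal["view"]);R,t=V[:3,:3],V[:3,3]
    C=-R.T@t;d=R.T@np.linalg.inv(K)@np.array([uv[0],uv[1],1.])
    return C+d*(z-C[2])/d[2]
def proj(cal,p):
    V=np.asarray(cal["view"]);q=cal["intrinsics"]@(V[:3,:3]@np.asarray(p)+V[:3,3]);return q[:2]/q[2]
def tops(img,seeds,r,thr):
    # bright top face near each seed: hull -> ellipse
    g=cv2.cvtColor(img,cv2.COLOR_BGR2GRAY);out=[]
    for (u,v) in seeds:
        x0,y0=max(u-r,0),max(v-r,0);p=g[y0:v+r,x0:u+r]
        m=(p>thr).astype(np.uint8)
        cs,_=cv2.findContours(m,cv2.RETR_EXTERNAL,cv2.CHAIN_APPROX_NONE)
        c=max(cs,key=cv2.contourArea);e=cv2.fitEllipse(cv2.convexHull(c))
        out.append((e[0][0]+x0,e[0][1]+y0,*e[1]))
    return np.array(out)
E
python3 - <<'E'
from h import *
S={"scene":[(283,124),(255,160),(192,198),(138,257),(321,172),(210,285)],"side":[(176,151),(213,177),(238,238),(309,327),(267,134),(372,254)]}
for n in S:
    im=cv2.imread(f"pics/{n}0.png");c=manip.calibration(n)
    g=cv2.cvtColor(im,cv2.COLOR_BGR2GRAY)
    print(n,"cam",np.round(-np.asarray(c["view"])[:3,:3].T@np.asarray(c["view"])[:3,3],3))
    for thr in(140,):
      for s,e in zip(S[n],tops(im,S[n],20,thr)):
        print(s,np.round(e,1),[np.round(ray(c,e[:2],h)[:2],3).tolist() for h in(.05,.056,.062,.068)], g[s[1]-12:s[1]+12:3,s[0]].tolist())
    hsv=cv2.cvtColor(im,cv2.COLOR_BGR2HSV)
    m=((hsv[...,0]<8)|(hsv[...,0]>172))&(hsv[...,1]>180)&(hsv[...,2]>90)
    k,l,st,ce=cv2.connectedComponentsWithStats(m.astype(np.uint8),connectivity=4)
    for i in range(1,k):
        if st[i,4]>60:
            ct=cv2.findContours((l==i).astype(np.uint8),0,1)[0][0];rc=cv2.minAreaRect(ct)[0]
            print("red",st[i,4],np.round(ce[i]),np.round(rc,1),np.round(ray(c,rc,.017),3))
E
```

```text
scene cam [ 0.902 -0.382  0.907]Traceback (most recent call last):
  File "<stdin>", line 8, in <module>
  File "h.py", line 16, in tops
    c=max(cs,key=cv2.contourArea);e=cv2.fitEllipse(cv2.convexHull(c))
ValueError: max() iterable argument is empty
```

Run:
```python
from h import *
S={"scene":[(283,124),(255,160),(192,198),(138,257),(321,172),(210,285)],"side":[(176,151),(213,177),(238,238),(309,327),(267,134),(372,254)]}
for n in S:
    im=cv2.imread(f"pics/{n}0.png");c=manip.calibration(n)
    g=cv2.cvtColor(im,cv2.COLOR_BGR2GRAY)
    print(n,"bench",np.median(g))
    for s in S[n]:
      mx=np.sort(g[s[1]-8:s[1]+8,s[0]-8:s[0]+8].ravel())[-25]; t=(mx+np.median(g))/2
      e=tops(im,[s],17,t)[0]
      print(s,mx,np.round(e,1),[np.round(ray(c,e[:2],h)[:2],3).tolist() for h in(.05,.056,.062,.068,.091,.061)])
    hsv=cv2.cvtColor(im,cv2.COLOR_BGR2HSV)
    m=((hsv[...,0]<8)|(hsv[...,0]>172))&(hsv[...,1]>180)&(hsv[...,2]>90)
    m[:100]=0
    k,l,st,ce=cv2.connectedComponentsWithStats(m.astype(np.uint8),connectivity=4)
    for i in range(1,k):
        if st[i,4]>60:
            ct=cv2.findContours((l==i).astype(np.uint8),0,1)[0][0];rc=cv2.minAreaRect(ct)[0]
            print("red",st[i,4],np.round(ce[i]),np.round(rc,1),np.round(ray(c,rc,.017),3))
```

```text
scene bench 88.0
(283, 124) 98 [287.6 120.8   8.   18.6] [[0.454, 0.272], [0.457, 0.268], [0.46, 0.263], [0.463, 0.259], [0.475, 0.241], [0.46, 0.264]]
(255, 160) 111 [254.9 159.6  11.3  14.9] [[0.474, 0.109], [0.477, 0.105], [0.48, 0.102], [0.483, 0.098], [0.494, 0.085], [0.479, 0.103]]
(192, 198) 111 [191.  197.7  15.9  19.7] [[0.432, -0.084], [0.435, -0.086], [0.438, -0.088], [0.442, -0.091], [0.454, -0.098], [0.438, -0.088]]
(138, 257) 112 [137.4 258.1  11.9  14. ] [[0.456, -0.276], [0.459, -0.277], [0.462, -0.278], [0.465, -0.279], [0.477, -0.281], [0.462, -0.278]]
(321, 172) 110 [322.  173.2  17.5  22.5] [[0.634, 0.189], [0.635, 0.185], [0.637, 0.181], [0.639, 0.177], [0.646, 0.162], [0.637, 0.182]]
(210, 285) 90 [195.8 281.8   6.    7.1] [[0.596, -0.229], [0.598, -0.23], [0.6, -0.231], [0.602, -0.233], [0.611, -0.237], [0.6, -0.231]]
red 171 [318. 195.] [318.3 189.8] [0.647 0.162 0.017]
red 613 [300. 208.] [299.5 208. ] [0.644 0.086 0.017]
red 659 [280. 227.] [280. 227.] [0.64  0.011 0.017]
red 717 [259. 247.] [258.8 246.8] [ 0.636 -0.063  0.017]
red 790 [237. 269.] [236.8 268
[... 546 characters left out ...]
9.8  23.2] [[0.46, -0.274], [0.457, -0.277], [0.454, -0.279], [0.452, -0.282], [0.441, -0.292], [0.455, -0.279]]
(267, 134) 159 [267.6 131.8  10.9  22.9] [[0.684, 0.227], [0.678, 0.218], [0.673, 0.208], [0.667, 0.199], [0.645, 0.163], [0.674, 0.21]]Traceback (most recent call last):
  File "<stdin>", line 9, in <module>
  File "h.py", line 16, in tops
    c=max(cs,key=cv2.contourArea);e=cv2.fitEllipse(cv2.convexHull(c))
                                    ~~~~~~~~~~~~~~^^^^^^^^^^^^^^^^^^^
cv2.error: OpenCV(4.12.0) /io/opencv/modules/imgproc/src/shapedescr.cpp:361: error: (-201:Incorrect size of input array) There should be at least 5 points to fit the ellipse in function 'fitEllipseNoDirect'
```

Emit:
servo_tool([
  {"travel": [0, 0, 0], "dr": [0, 0, -10.5]},
  {"travel": [0, 0, 0], "dr": [0, 0, -10.5]},
  {"travel": [0, 0, 0], "dr": [0, 0, -10.5]},
  {"travel": [0, 0, 0], "dr": [0, 0, -10.5]},
  {"travel": [0, 0, 0], "dr": [0, 0, -10.5]},
  {"travel": [0, 0, 0], "dr": [0, 0, -10.5]},
  {"travel": [0, 0, 0], "dr": [0, 0, -10.5]},
  {"travel": [0, 0, 0], "dr": [0, 0, 0]},
])

```text
clock: 1.1
position: [0.1761, -0.5995, 0.2309]
ee_rot: [1.0, -0.002, -0.0, -0.0]
ft_force: [-0.3, -0.8, 0.6]
grip_width: 1.0
```

Emit:
servo_tool([
  {"travel": [40, -46, 0]},
  {"travel": [40, -46, 0]},
  {"travel": [40, -46, 0]},
  {"travel": [40, -46, 0]},
  {"travel": [40, -46, 0]},
  {"travel": [40, -46, 0]},
  {"travel": [40, -46, 0]},
  {"travel": [0, 0, 0]},
  {"travel": [0, 0, 0]},
])

```text
$.moves[0]: bad value
```

Run:
```python
from h import *
o=manip.get_obs();print({k:np.round(v,3).tolist() for k,v in o.items() if k in("position","ee_rot","joint_pos","clock")})
c=manip.calibration("wrist");cv2.imwrite("pics/w1.png",manip.camera("wrist"))
V=np.asarray(c["view"]);print(c["intrinsics"][0],np.round(V,3).tolist(),-V[:3,:3].T@V[:3,3], proj(c,(.458,-.277,.056)))
```

```text
{'clock': 1.1, 'joint_pos': [1.396, 0.344, -0.237, 1.452, 0.081, 1.356, 1.152], 'position': [0.176, -0.599, 0.231], 'ee_rot': [1.0, -0.002, -0.0, -0.0]}
[297.7735099    0.         257.66830203] [[1.0, -0.004, -0.001, -0.179], [-0.004, -0.953, 0.302, -0.61], [-0.002, -0.302, -0.953, 0.2], [0.0, 0.0, 0.0, 1.0]] [ 0.17719937 -0.52164044  0.37451138] [ 621.48771662 -236.56829236]
```

View pics/w1.png

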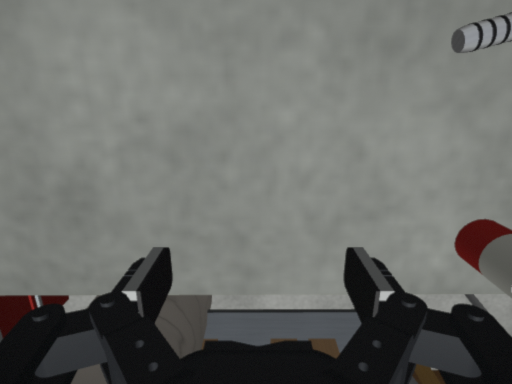

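Emit:
servo_tool([
  {"travel": [40, -46, 0], "dr": [0, 0, 0]},
  {"travel": [40, -46, 0], "dr": [0, 0, 0]},
  {"travel": [40, -46, 0], "dr": [0, 0, 0]},
  {"travel": [40, -46, 0], "dr": [0, 0, 0]},
  {"travel": [40, -46, 0], "dr": [0, 0, 0]},
  {"travel": [40, -46, 0], "dr": [0, 0, 0]},
  {"travel": [40, -46, 0], "dr": [0, 0, 0]},
  {"travel": [0, 0, 0], "dr": [0, 0, 0]},
  {"travel": [0, 0, 0], "dr": [0, 0, 0]},
])

```text
clock: 2.28
position: [0.4566, -0.2787, 0.2312]
ee_rot: [1.0, -0.002, -0.0, 0.0]
ft_force: [-0.8, 0.2, 0.3]
grip_width: 0.999
```

```bash
cat > look.py <<'E'
# look.py name x y ztop diam : wrist view, top-face ellipse near the expected pixel
from h import *
import sys
name=sys.argv[1];x,y,z,d=map(float,sys.argv[2:6])
o=manip.get_obs();c=manip.calibration("wrist");im=manip.camera("wrist")
cv2.imwrite(f"pics/{name}.png",im)
print("tcp",np.round(o["position"],4),"q",np.round(o["ee_rot"],3),"j",np.round(o["joint_pos"],2))
uv=proj(c,(x,y,z));g=cv2.cvtColor(im,cv2.COLOR_BGR2GRAY)
rp=abs(proj(c,(x+d/2,y,z))[0]-uv[0]);r=int(rp*1.8);u,v=np.round(uv).astype(int)
p=g[max(v-r,0):v+r,max(u-r,0):u+r];print("expect",uv.round(),"diam px",2*rp,"gray pct",np.percentile(p,[5,25,50,75,95]))
for t in map(float,sys.argv[6:]):
    e=tops(im,[(u,v)],r,t)[0];print(t,e.round(1),"xy",ray(c,e[:2],z).round(4),"tool err mm",((ray(c,e[:2],z)-o["position"])[:2]*[1000,-1000]).round(1))
E
python3 look.py w2 .458 -.277 .056 .038 100 120 140 160
```

```text
tcp [ 0.4566 -0.2787  0.2312] q [ 1.    -0.002 -0.     0.   ] j [ 0.94  0.17 -0.53  1.68  0.09  1.32  0.39]
expect [259. 171.] diam px 34.62409537536996 gray pct [ 63.15 133.   137.   139.   154.  ]Traceback (most recent call last):
  File "look.py", line 12, in <module>
    e=tops(im,[(u,v)],r,t)[0];print(t,e.round(1),"xy",ray(c,e[:2],z).round(4),"tool err mm",((ray(c,e[:2],z)-o["position"])[:2]*[1000,-1000]).round(1))
      ~~~~^^^^^^^^^^^^^^^^
  File "h.py", line 16, in tops
    c=max(cs,key=cv2.contourArea);e=cv2.fitEllipse(cv2.convexHull(c))
                                    ~~~~~~~~~~~~~~^^^^^^^^^^^^^^^^^^^
cv2.error: OpenCV(4.12.0) /io/opencv/modules/imgproc/src/shapedescr.cpp:361: error: (-201:Incorrect size of input array) There should be at least 5 points to fit the ellipse in function 'fitEllipseNoDirect'
```

View pics/w2.png

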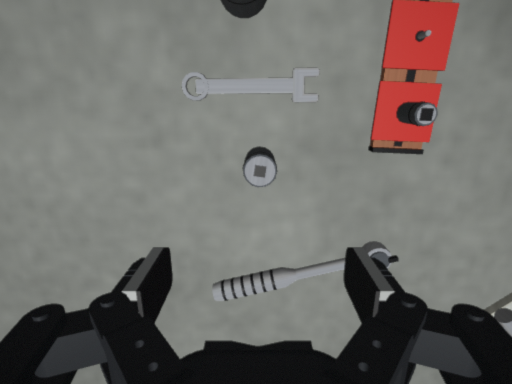

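```bash
python3 - <<'E'
from h import *
im=cv2.imread("pics/w2.png");c=manip.calibration("wrist")
for t in(143,146,150):
    e=tops(im,[(259,170)],26,t)[0];print(t,e.round(1),ray(c,e[:2],.056).round(4))
# pins / 24
hsv=cv2.cvtColor(im,cv2.COLOR_BGR2HSV)
e=tops(im,[(425,114)],14,150)[0];print("24",e.round(1),ray(c,e[:2],.061))
E
sed -i 's/^for t in map.*/b=np.median(g[100:240,150:350])\nfor t in (b+6,b+10,b+14):/' look.py
```

```text
143 [259.6 170.7  28.1  29.1] [ 0.4588 -0.2773  0.056 ]
146 [259.8 170.7  27.9  28.7] [ 0.459  -0.2774  0.056 ]
150 [259.8 170.8  27.3  28.1] [ 0.4589 -0.2774  0.056 ]Traceback (most recent call last):
  File "<stdin>", line 7, in <module>
  File "h.py", line 16, in tops
    c=max(cs,key=cv2.contourArea);e=cv2.fitEllipse(cv2.convexHull(c))
                                    ~~~~~~~~~~~~~~^^^^^^^^^^^^^^^^^^^
cv2.error: OpenCV(4.12.0) /io/opencv/modules/imgproc/src/shapedescr.cpp:361: error: (-201:Incorrect size of input array) There should be at least 5 points to fit the ellipse in function 'fitEllipseNoDirect'
```

Emit:
servo_tool([
  {"travel": [36, -44, 0], "dr": [0, 0, 0]},
  {"travel": [36, -44, 0], "dr": [0, 0, 0]},
  {"travel": [36, -44, 0], "dr": [0, 0, 0]},
  {"travel": [36, -44, 0], "dr": [0, 0, 0]},
  {"travel": [36, -44, 0], "dr": [0, 0, 0]},
  {"travel": [0, 0, 0], "dr": [0, 0, 0]},
  {"travel": [0, 0, 0], "dr": [0, 0, 0]},
])

```text
clock: 3.2
position: [0.6371, -0.0606, 0.2309]
ee_rot: [1.0, -0.003, -0.0, 0.0]
ft_force: [-0.3, -1.0, 0.7]
grip_width: 0.999
```

Run:
```python
from h import *
o=manip.get_obs();c=manip.calibration("wrist");im=manip.camera("wrist");cv2.imwrite("pics/w3.png",im)
print(o["position"],o["ee_rot"],o["joint_pos"].round(2))
V=np.asarray(c["view"]);print(V.round(4).tolist())
for p in[(.644,.087),(.64,.011),(.636,-.063),(.633,-.138)]: print(p,proj(c,(*p,.017)).round(1),proj(c,(*p,.035)).round(1))
hsv=cv2.cvtColor(im,cv2.COLOR_BGR2HSV)
m=((hsv[...,0]<8)|(hsv[...,0]>172))&(hsv[...,1]>150)&(hsv[...,2]>60)
k,l,st,ce=cv2.connectedComponentsWithStats(m.astype(np.uint8),connectivity=4)
for i in range(1,k):
    if st[i,4]>400:
        ct=max(cv2.findContours((l==i).astype(np.uint8),0,1)[0],key=cv2.contourArea);rc,wh,a=cv2.minAreaRect(ct)
        print("red",st[i,4],np.round(rc,1),np.round(wh,1),ray(c,rc,.017).round(4))
```

```text
[ 0.63709766 -0.06062375  0.23086037] [ 9.99996506e-01 -2.56586119e-03 -4.11915709e-04  4.84820465e-04] [ 0.5   0.44 -0.65  1.39  0.26  1.4  -0.16]
[[1.0, -0.0059, -0.0017, -0.6377], [-0.0051, -0.9528, 0.3034, -0.0937], [-0.0034, -0.3034, -0.9529, 0.3641], [0.0, 0.0, 0.0, 1.0]]
(0.644, 0.087) [263.   29.8] [263.3  25.9]
(0.64, 0.011) [259.6 103.7] [259.6 104.1]
(0.636, -0.063) [256.5 166.8] [256.4 170.2]
(0.633, -0.138) [254.6 223.2] [254.5 229. ]
red 3970 [263.5  32. ] [65. 64.] [0.6445 0.0849 0.017 ]
red 2950 [259.3 101.9] [60.9 59.8] [0.6397 0.013  0.017 ]
red 595 [271.5 165.5] [51. 27.] [ 0.6543 -0.0615  0.017 ]
red 1978 [254.2 221.9] [52.2 47.4] [ 0.6325 -0.1362  0.017 ]
red 1661 [252. 275.] [49.5 42.6] [ 0.6286 -0.2156  0.017 ]
```

View pics/w3.png

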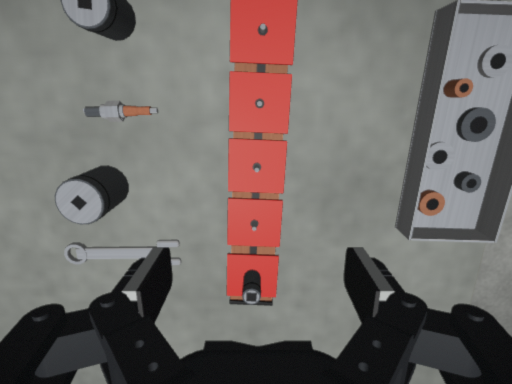

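Emit:
servo_tool([
  {"travel": [-39, 6, 0], "dr": [0, 0, 0]},
  {"travel": [-39, 6, 0], "dr": [0, 0, 0]},
  {"travel": [-39, 6, 0], "dr": [0, 0, 0]},
  {"travel": [-39, 6, 0], "dr": [0, 0, 0]},
  {"travel": [-39, 6, 0], "dr": [0, 0, 0]},
  {"travel": [0, 0, 30], "dr": [0, 0, 0]},
  {"travel": [0, 0, 0], "dr": [0, 0, 0]},
])

```text
clock: 4.12
position: [0.4405, -0.0899, 0.2004]
ee_rot: [1.0, -0.003, -0.001, 0.0]
ft_force: [0.6, 0.3, 0.6]
grip_width: 1.003
```

```bash
python3 look.py w4 .442 -.09 .068 .054
```

```text
tcp [ 0.4405 -0.0899  0.2004] q [ 1.    -0.003 -0.001  0.   ] j [ 0.78 -0.   -0.67  1.91  0.    1.23  0.1 ]
expect [259. 183.] diam px 56.1224708571566 gray pct [ 82. 132. 136. 141. 157.]
142.0 [259.3 182.4  48.2  50.2] xy [ 0.4424 -0.0893  0.068 ] tool err mm [ 1.9 -0.6]
146.0 [259.4 182.5  48.   49.9] xy [ 0.4425 -0.0894  0.068 ] tool err mm [ 2.  -0.5]
150.0 [259.5 182.5  47.6  49.3] xy [ 0.4426 -0.0894  0.068 ] tool err mm [ 2.  -0.5]
```

Emit:
servo_tool([
  {"travel": [2, 0, 50], "dr": [0, 0, 0]},
  {"travel": [0, 0, 50], "dr": [0, 0, 0]},
  {"travel": [0, 0, 50], "dr": [0, 0, 0]},
  {"travel": [0, 0, 28], "dr": [0, 0, 0]},
  {"travel": [0, 0, 0], "dr": [0, 0, 0]},
])

```text
clock: 4.8
position: [0.4438, -0.0883, 0.0225]
ee_rot: [1.0, -0.001, -0.001, -0.001]
ft_force: [0.2, -0.6, -0.3]
grip_width: 1.002
```

Emit:
servo_tool([
  {"travel": [0, 0, 0], "dr": [0, 0, 0]},
  {"travel": [0, 0, 0], "dr": [0, 0, 0]},
  {"travel": [0, 0, 0], "dr": [0, 0, 0]},
  {"travel": [0, 0, 0], "dr": [0, 0, 0]},
  {"travel": [0, 0, 0], "dr": [0, 0, 0]},
  {"travel": [0, 0, 0], "dr": [0, 0, 0]},
], claw=1, squeeze=60)

```text
clock: 5.55
position: [0.4452, -0.0888, 0.0251]
ee_rot: [1.0, -0.001, 0.001, 0.001]
ft_force: [-5.0, -0.1, 10.5]
grip_width: 0.616
```

Emit:
servo_tool([
  {"travel": [0, 0, -40], "dr": [0, 0, 0]},
  {"travel": [0, 0, -50], "dr": [0, 0, 0]},
  {"travel": [40, -35, 0], "dr": [0, 0, 0]},
  {"travel": [40, -35, 0], "dr": [0, 0, 0]},
  {"travel": [40, -35, 0], "dr": [0, 0, 0]},
  {"travel": [40, -35, 0], "dr": [0, 0, 0]},
  {"travel": [41, -35, 0], "dr": [0, 0, 0]},
  {"travel": [0, 0, 0], "dr": [0, 0, 0]},
  {"travel": [0, 0, 0], "dr": [0, 0, 0]},
])

```text
clock: 6.68
position: [0.6454, 0.0859, 0.1133]
ee_rot: [1.0, -0.001, -0.0, 0.0]
ft_force: [0.2, -0.0, -4.7]
grip_width: 0.617
```

Run:
```python
from h import *
a=manip.camera("side");b=manip.camera("wrist")
cv2.imwrite("pics/s5.png",np.hstack([cv2.resize(a[80:320,150:470],None,fx=1.25,fy=1.25),cv2.resize(b,(400,300))]))
```

```text
(no output)
```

View pics/s5.png

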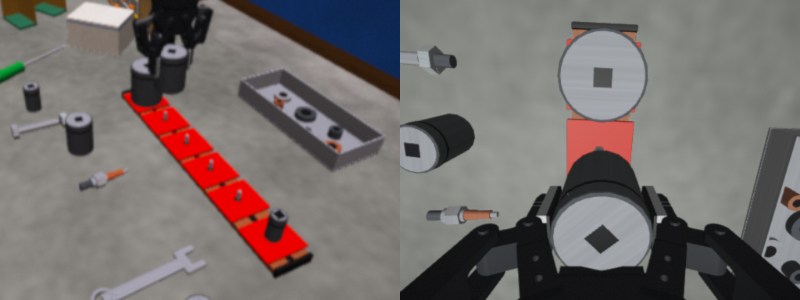

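Emit:
servo_tool([
  {"travel": [-1, 0, 30], "dr": [0, 0, 0]},
  {"travel": [0, 0, 30], "dr": [0, 0, 0]},
  {"travel": [0, 0, 5], "dr": [0, 0, 0]},
  {"travel": [0, 0, 3], "dr": [0, 0, 0]},
  {"travel": [0, 0, 2], "dr": [0, 0, 0]},
  {"travel": [0, 0, 0], "dr": [0, 0, 0]},
])

```text
clock: 7.52
position: [0.6451, 0.0863, 0.0441]
ee_rot: [1.0, -0.001, 0.001, 0.0]
ft_force: [0.6, -1.0, -4.4]
grip_width: 0.616
```

Emit:
servo_tool([
  {"travel": [0, 0, 2], "dr": [0, 0, 0]},
  {"travel": [0, 0, 1], "dr": [0, 0, 0]},
  {"travel": [0, 0, 0], "dr": [0, 0, 0]},
])

```text
clock: 7.9
position: [0.6452, 0.0865, 0.0422]
ee_rot: [1.0, -0.001, 0.001, 0.0]
ft_force: [-6.2, -1.8, 9.8]
grip_width: 0.622
```

Emit:
servo_tool([
  {"travel": [0, 0, 0], "dr": [0, 0, 0]},
  {"travel": [0, 0, 0], "dr": [0, 0, 0]},
  {"travel": [0, 0, 0], "dr": [0, 0, 0]},
  {"travel": [0, 0, 0], "dr": [0, 0, 0]},
  {"travel": [0, 0, -40], "dr": [0, 0, 0]},
  {"travel": [0, 0, -50], "dr": [0, 0, 0]},
  {"travel": [0, 0, -50], "dr": [0, 0, 0]},
  {"travel": [-41, -5, -18], "dr": [0, 0, 0]},
  {"travel": [-41, -5, 0], "dr": [0, 0, 0]},
  {"travel": [-41, -6, 0], "dr": [0, 0, 0]},
  {"travel": [-42, -6, 0], "dr": [0, 0, 0]},
  {"travel": [0, 0, 0], "dr": [0, 0, 0]},
], claw=0)

```text
clock: 9.4
position: [0.4777, 0.1092, 0.1986]
ee_rot: [1.0, -0.0, 0.0, 0.001]
ft_force: [1.1, 0.5, 0.7]
grip_width: 0.999
```

```bash
python3 look.py w6 .479 .105 .062 .046
```

```text
tcp [0.4777 0.1092 0.1986] q [ 1.    -0.     0.     0.001] j [ 0.48  0.13 -0.84  1.82  0.1   1.24 -0.4 ]
expect [258. 186.] diam px 46.95161424345531 gray pct [ 56. 139. 142. 146. 161.]
147.0 [259.8 187.8  39.   41.1] xy [0.4805 0.1028 0.062 ] tool err mm [2.7 6.3]
151.0 [259.9 187.9  38.7  40.7] xy [0.4806 0.1027 0.062 ] tool err mm [2.8 6.4]
155.0 [259.8 188.   38.3  40.4] xy [0.4805 0.1026 0.062 ] tool err mm [2.8 6.5]
```

View pics/w6.png

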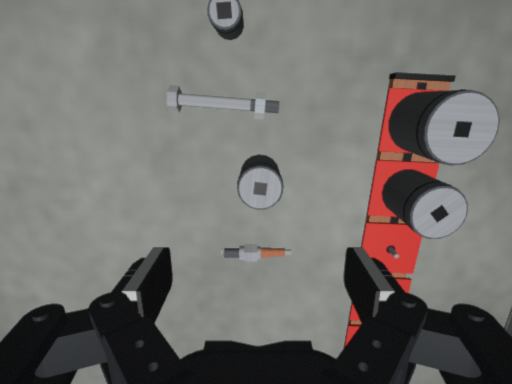

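Emit:
servo_tool([
  {"travel": [3, 6, 40], "dr": [0, 0, 0]},
  {"travel": [0, 0, 50], "dr": [0, 0, 0]},
  {"travel": [0, 0, 50], "dr": [0, 0, 0]},
  {"travel": [0, 0, 37], "dr": [0, 0, 0]},
  {"travel": [0, 0, 0], "dr": [0, 0, 0]},
])

```text
clock: 10.07
position: [0.4814, 0.1025, 0.019]
ee_rot: [1.0, -0.001, -0.003, -0.0]
ft_force: [-0.7, 0.7, 1.0]
grip_width: 1.001
```

Emit:
servo_tool([
  {"travel": [0, 0, 0], "dr": [0, 0, 0]},
  {"travel": [0, 0, 0], "dr": [0, 0, 0]},
  {"travel": [0, 0, 0], "dr": [0, 0, 0]},
  {"travel": [0, 0, 0], "dr": [0, 0, 0]},
  {"travel": [0, 0, 0], "dr": [0, 0, 0]},
  {"travel": [0, 0, 0], "dr": [0, 0, 0]},
], claw=1)

```text
clock: 10.82
position: [0.4837, 0.1028, 0.023]
ee_rot: [1.0, -0.001, 0.001, 0.0]
ft_force: [-3.4, -0.8, 8.3]
grip_width: 0.52
```

Emit:
servo_tool([
  {"travel": [0, 0, -50], "dr": [0, 0, 0]},
  {"travel": [0, 0, -50], "dr": [0, 0, 0]},
  {"travel": [0, 45, 0], "dr": [0, 0, 0]},
  {"travel": [40, 46, 0], "dr": [0, 0, 0]},
  {"travel": [40, 0, 0], "dr": [0, 0, 0]},
  {"travel": [40, 0, 0], "dr": [0, 0, 0]},
  {"travel": [37, 0, 0], "dr": [0, 0, 0]},
  {"travel": [0, 0, 40], "dr": [0, 0, 0]},
  {"travel": [0, 0, 30], "dr": [0, 0, 0]},
  {"travel": [0, 0, 5], "dr": [0, 0, 0]},
  {"travel": [0, 0, 0], "dr": [0, 0, 0]},
])

```text
clock: 12.2
position: [0.64, 0.0112, 0.0475]
ee_rot: [1.0, -0.001, 0.001, 0.0]
ft_force: [0.7, -0.1, -2.5]
grip_width: 0.528
```

Emit:
servo_tool([
  {"travel": [0, 0, 4], "dr": [0, 0, 0]},
  {"travel": [0, 0, 2], "dr": [0, 0, 0]},
  {"travel": [0, 0, 1], "dr": [0, 0, 0]},
  {"travel": [0, 0, 1], "dr": [0, 0, 0]},
  {"travel": [0, 0, 0], "dr": [0, 0, 0]},
])

```text
clock: 12.82
position: [0.6398, 0.0112, 0.0401]
ee_rot: [1.0, -0.001, 0.0, 0.0]
ft_force: [-7.4, -1.9, 11.4]
grip_width: 0.527
```

Emit:
servo_tool([
  {"travel": [0, 0, 0], "dr": [0, 0, 0]},
  {"travel": [0, 0, 0], "dr": [0, 0, 0]},
  {"travel": [0, 0, 0], "dr": [0, 0, 0]},
  {"travel": [0, 0, 0], "dr": [0, 0, 0]},
  {"travel": [0, 0, -50], "dr": [0, 0, 0]},
  {"travel": [0, 0, -55], "dr": [0, 0, 0]},
  {"travel": [0, 0, -55], "dr": [0, 0, 0]},
  {"travel": [-38, -50, 0], "dr": [0, 0, 0]},
  {"travel": [-38, -50, 0], "dr": [0, 0, 0]},
  {"travel": [-38, -50, 0], "dr": [0, 0, 0]},
  {"travel": [-38, -50, 0], "dr": [0, 0, 0]},
  {"travel": [-38, -50, 0], "dr": [0, 0, 0]},
], claw=0)

```text
clock: 14.32
position: [0.4496, 0.2619, 0.1985]
ee_rot: [1.0, -0.001, 0.0, 0.0]
ft_force: [0.3, 0.4, 0.2]
grip_width: 0.999
```

Emit:
servo_tool([
  {"travel": [0, 0, 0], "dr": [0, 0, 0]},
])

```text
clock: 14.45
position: [0.4476, 0.2651, 0.199]
ee_rot: [1.0, 0.003, 0.0, -0.0]
ft_force: [0.7, -0.4, 0.4]
grip_width: 1.0
```

```bash
python3 look.py w7 .450 .260 .050 .030
```

```text
tcp [0.4476 0.2651 0.199 ] q [ 1.     0.003  0.    -0.   ] j [ 0.2   0.23 -0.92  1.74  0.19  1.26 -0.76]
expect [259. 184.] diam px 29.38284776678404 gray pct [ 37. 130. 135. 138. 154.]
142.0 [258.7 185.   22.7  23.7] xy [0.4493 0.2585 0.05  ] tool err mm [1.7 6.6]
146.0 [258.7 185.   22.4  23.4] xy [0.4493 0.2585 0.05  ] tool err mm [1.7 6.6]
150.0 [258.7 185.1  22.   23.1] xy [0.4493 0.2584 0.05  ] tool err mm [1.7 6.7]
```

View pics/w7.png

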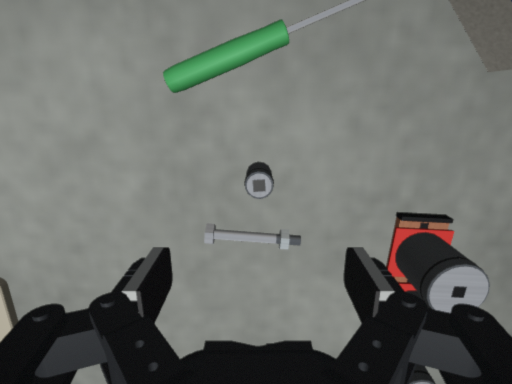

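Emit:
servo_tool([
  {"travel": [0, 3, 40], "dr": [0, 0, 0]},
  {"travel": [0, 0, 50], "dr": [0, 0, 0]},
  {"travel": [0, 0, 50], "dr": [0, 0, 0]},
  {"travel": [0, 0, 25], "dr": [0, 0, 0]},
  {"travel": [0, 0, 0], "dr": [0, 0, 0]},
  {"travel": [0, 0, 0], "dr": [0, 0, 0]},
])

```text
clock: 15.25
position: [0.4521, 0.2574, 0.0344]
ee_rot: [1.0, -0.002, 0.001, -0.0]
ft_force: [0.6, 0.7, -0.3]
grip_width: 0.998
```

Go down 20 more and grip.

Emit:
servo_tool([
  {"travel": [-3, -1, 15], "dr": [0, 0, 0]},
  {"travel": [0, 0, 5], "dr": [0, 0, 0]},
  {"travel": [0, 0, 0], "dr": [0, 0, 0]},
])

```text
clock: 15.62
position: [0.4478, 0.2584, 0.013]
ee_rot: [1.0, -0.001, -0.0, 0.0]
ft_force: [0.2, -0.1, 0.3]
grip_width: 0.997
```

Emit:
servo_tool([
  {"travel": [0, 0, 0], "dr": [0, 0, 0]},
  {"travel": [0, 0, 0], "dr": [0, 0, 0]},
  {"travel": [0, 0, 0], "dr": [0, 0, 0]},
  {"travel": [0, 0, 0], "dr": [0, 0, 0]},
  {"travel": [0, 0, 0], "dr": [0, 0, 0]},
  {"travel": [0, 0, 0], "dr": [0, 0, 0]},
  {"travel": [0, 0, 0], "dr": [0, 0, 0]},
], claw=1, squeeze=40)

```text
clock: 16.5
position: [0.4482, 0.2586, 0.0135]
ee_rot: [1.0, -0.001, 0.0, 0.0]
ft_force: [-1.5, -1.2, 6.0]
grip_width: 0.337
```

Emit:
servo_tool([
  {"travel": [0, 0, -60], "dr": [0, 0, 0]},
  {"travel": [0, 0, -60], "dr": [0, 0, 0]},
  {"travel": [23, 49.5, 0], "dr": [0, 0, 0]},
  {"travel": [23, 49.5, 0], "dr": [0, 0, 0]},
  {"travel": [23, 49.5, 0], "dr": [0, 0, 0]},
  {"travel": [23, 49.5, 0], "dr": [0, 0, 0]},
  {"travel": [23, 49.5, 0], "dr": [0, 0, 0]},
  {"travel": [23, 49.5, 0], "dr": [0, 0, 0]},
  {"travel": [23, 49.5, 0], "dr": [0, 0, 0]},
  {"travel": [23, 49.5, 0], "dr": [0, 0, 0]},
  {"travel": [0, 0, 0], "dr": [0, 0, 0]},
  {"travel": [0, 0, 0], "dr": [0, 0, 0]},
])

```text
clock: 18.0
position: [0.6308, -0.1372, 0.1326]
ee_rot: [1.0, -0.001, -0.001, -0.001]
ft_force: [0.1, 0.3, -1.6]
grip_width: 0.337
```

Emit:
servo_tool([
  {"travel": [0, 0, 50], "dr": [0, 0, 0]},
  {"travel": [0, 0, 40], "dr": [0, 0, 0]},
  {"travel": [0, 0, 6], "dr": [0, 0, 0]},
  {"travel": [0, 0, 0], "dr": [0, 0, 0]},
])

```text
clock: 18.5
position: [0.6316, -0.1369, 0.0385]
ee_rot: [1.0, -0.0, 0.0, -0.0]
ft_force: [0.3, -0.6, -0.3]
grip_width: 0.344
```

Emit:
servo_tool([
  {"travel": [0, 0, 4], "dr": [0, 0, 0]},
  {"travel": [0, 0, 2], "dr": [0, 0, 0]},
  {"travel": [0, 0, 1], "dr": [0, 0, 0]},
  {"travel": [0, 0, 0], "dr": [0, 0, 0]},
])

```text
clock: 19.0
position: [0.6314, -0.138, 0.0307]
ee_rot: [1.0, -0.001, 0.0, 0.0]
ft_force: [1.0, -0.2, 0.0]
grip_width: 0.339
```

Emit:
servo_tool([
  {"travel": [0, 0, 1], "dr": [0, 0, 0]},
  {"travel": [0, 0, 0.5], "dr": [0, 0, 0]},
  {"travel": [0, 0, 0], "dr": [0, 0, 0]},
])

```text
clock: 19.38
position: [0.6315, -0.138, 0.0305]
ee_rot: [1.0, -0.001, 0.0, 0.0]
ft_force: [-5.8, -0.4, 13.1]
grip_width: 0.345
```

Emit:
servo_tool([
  {"travel": [0, 0, 0], "dr": [0, 0, 0]},
  {"travel": [0, 0, 0], "dr": [0, 0, 0]},
  {"travel": [0, 0, 0], "dr": [0, 0, 0]},
  {"travel": [0, 0, 0], "dr": [0, 0, 0]},
  {"travel": [0, 0, -50], "dr": [0, 0, 0]},
  {"travel": [0, 0, -60], "dr": [0, 0, 0]},
  {"travel": [0, 0, -60], "dr": [0, 0, 0]},
  {"travel": [-43, 35, 0], "dr": [0, 0, 0]},
  {"travel": [-43, 35, 0], "dr": [0, 0, 0]},
  {"travel": [-43, 35, 0], "dr": [0, 0, 0]},
  {"travel": [-43, 34, 0], "dr": [0, 0, 0]},
  {"travel": [0, 0, 0], "dr": [0, 0, 0]},
], claw=0)

```text
clock: 20.88
position: [0.4554, -0.2804, 0.1988]
ee_rot: [1.0, -0.005, -0.001, 0.001]
ft_force: [1.4, 0.5, -0.7]
grip_width: 1.002
```

Emit:
servo_tool([
  {"travel": [0, 0, 0], "dr": [0, 0, 0]},
])

```text
clock: 21.0
position: [0.4591, -0.2762, 0.1991]
ee_rot: [1.0, -0.001, 0.0, 0.0]
ft_force: [1.1, 0.3, 0.4]
grip_width: 1.003
```

```bash
python3 look.py w8 .459 -.277 .056 .038
```

```text
tcp [ 0.4591 -0.2762  0.1991] q [ 1.    -0.001  0.     0.   ] j [ 1.04  0.22 -0.66  1.71  0.14  1.26  0.35]
expect [257. 181.] diam px 38.10182106185664 gray pct [ 48.15 133.   137.   139.   154.  ]
142.0 [257.1 180.6  31.   32.1] xy [ 0.4592 -0.2766  0.056 ] tool err mm [0.1 0.5]
146.0 [257.2 180.7  30.7  31.6] xy [ 0.4593 -0.2767  0.056 ] tool err mm [0.2 0.6]
150.0 [255.6 180.6  27.4  29.6] xy [ 0.4577 -0.2766  0.056 ] tool err mm [-1.4  0.4]
```

View pics/w8.png

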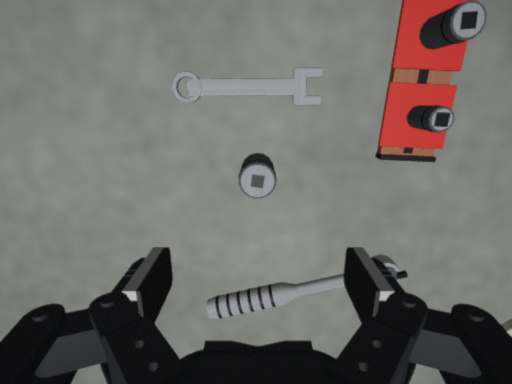

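The 30 mm stands on seat d at (440,35), and the 24 mm is undisturbed at (435,118). The 38 mm is directly beneath the gripper at (257,180).

Emit:
servo_tool([
  {"travel": [0, 1, 40], "dr": [0, 0, 0]},
  {"travel": [0, 0, 50], "dr": [0, 0, 0]},
  {"travel": [0, 0, 50], "dr": [0, 0, 0]},
  {"travel": [0, 0, 38], "dr": [0, 0, 0]},
  {"travel": [0, 0, 5], "dr": [0, 0, 0]},
  {"travel": [0, 0, 0], "dr": [0, 0, 0]},
])

```text
clock: 21.8
position: [0.4601, -0.2769, 0.0168]
ee_rot: [1.0, -0.0, 0.001, -0.0]
ft_force: [0.3, -0.4, 1.0]
grip_width: 1.0
```

Emit:
servo_tool([
  {"travel": [0, 0, 0], "dr": [0, 0, 0]},
  {"travel": [0, 0, 0], "dr": [0, 0, 0]},
  {"travel": [0, 0, 0], "dr": [0, 0, 0]},
  {"travel": [0, 0, 0], "dr": [0, 0, 0]},
  {"travel": [0, 0, 0], "dr": [0, 0, 0]},
  {"travel": [0, 0, 0], "dr": [0, 0, 0]},
  {"travel": [0, 0, 0], "dr": [0, 0, 0]},
], claw=1, squeeze=50)

```text
clock: 22.68
position: [0.4592, -0.2779, 0.0168]
ee_rot: [1.0, -0.001, 0.0, 0.001]
ft_force: [-2.3, 0.7, 6.9]
grip_width: 0.429
```

Emit:
servo_tool([
  {"travel": [0, 0, -60], "dr": [0, 0, 0]},
  {"travel": [0, 0, -60], "dr": [0, 0, 0]},
  {"travel": [35, -43, 0], "dr": [0, 0, 0]},
  {"travel": [35, -43, 0], "dr": [0, 0, 0]},
  {"travel": [35, -43, 0], "dr": [0, 0, 0]},
  {"travel": [35, -43, 0], "dr": [0, 0, 0]},
  {"travel": [36.5, -42.5, 0], "dr": [0, 0, 0]},
  {"travel": [0, 0, 0], "dr": [0, 0, 0]},
  {"travel": [0, 0, 0], "dr": [0, 0, 0]},
])

```text
clock: 23.8
position: [0.6354, -0.0636, 0.1353]
ee_rot: [1.0, -0.001, -0.001, 0.0]
ft_force: [-0.7, -0.9, -2.7]
grip_width: 0.435
```

Emit:
servo_tool([
  {"travel": [0, 0, 50], "dr": [0, 0, 0]},
  {"travel": [0, 0, 40], "dr": [0, 0, 0]},
  {"travel": [0, 0, 6], "dr": [0, 0, 0]},
  {"travel": [0, 0, 4], "dr": [0, 0, 0]},
  {"travel": [0, 0, 2], "dr": [0, 0, 0]},
  {"travel": [0, 0, 0], "dr": [0, 0, 0]},
])

```text
clock: 24.55
position: [0.6364, -0.0635, 0.035]
ee_rot: [1.0, -0.001, 0.001, 0.0]
ft_force: [0.7, 0.1, -2.1]
grip_width: 0.436
```

Emit:
servo_tool([
  {"travel": [0, 0, 1], "dr": [0, 0, 0]},
  {"travel": [0, 0, 1], "dr": [0, 0, 0]},
  {"travel": [0, 0, 0], "dr": [0, 0, 0]},
])

```text
clock: 24.92
position: [0.6364, -0.0634, 0.0339]
ee_rot: [1.0, -0.001, 0.001, 0.0]
ft_force: [-5.9, -1.0, 13.4]
grip_width: 0.429
```

Contact; release, rise and step back for a check.

Emit:
servo_tool([
  {"travel": [0, 0, 0], "dr": [0, 0, 0]},
  {"travel": [0, 0, 0], "dr": [0, 0, 0]},
  {"travel": [0, 0, 0], "dr": [0, 0, 0]},
  {"travel": [0, 0, 0], "dr": [0, 0, 0]},
  {"travel": [0, 0, -50], "dr": [0, 0, 0]},
  {"travel": [0, 0, -60], "dr": [0, 0, 0]},
  {"travel": [0, 0, -60], "dr": [0, 0, 0]},
  {"travel": [-50, 0, -40], "dr": [0, 0, 0]},
  {"travel": [-50, 0, 0], "dr": [0, 0, 0]},
  {"travel": [0, 0, 0], "dr": [0, 0, 0]},
  {"travel": [0, 0, 0], "dr": [0, 0, 0]},
], claw=0)

```text
clock: 26.3
position: [0.5374, -0.0635, 0.2412]
ee_rot: [1.0, -0.001, 0.0, 0.0]
ft_force: [0.9, -0.0, 0.2]
grip_width: 0.998
```

Run:
```python
from h import *
c=manip.calibration("wrist");w=manip.camera("wrist");s=manip.camera("side")
cv2.imwrite("pics/f.png",np.hstack([cv2.resize(s[80:320,200:420],(400,436)),cv2.resize(w[:320,250:450],(400,436))]))
P={"54":(.6445,.086,.085),"46":(.6398,.012,.079),"38":(.636,-.063,.073),"30":(.6326,-.137,.067),"62":(.647,.162,.091),"24":(.6286,-.213,.061)}
for k,p in P.items():
    uv=proj(c,p);r=int(297*int(k)/2000/.36*1.25)
    if uv[1]<5: print(k,"out",uv);continue
    e=tops(w,[tuple(np.round(uv).astype(int))],r,148)[0];print(k,uv.round(),e.round(1),"off mm",((ray(c,e[:2],p[2])-p)[:2]*1000).round(1))
```

```text
54 [377.  13.] [381.4  31.3  13.8  61.2] off mm [  5.5 -14.7]
46 [361. 100.] [362.  101.   38.9  43.7] off mm [ 0.9 -0.7]
38 [349. 173.] [349.9 172.5  27.5  30.6] off mm [1.3 0.7]
30 [339. 233.] [338.4 234.4  17.6  20.2] off mm [-0.1 -1.2]
62 out [394.61945855 -98.62574941]Traceback (most recent call last):
  File "<stdin>", line 8, in <module>
  File "h.py", line 16, in tops
    c=max(cs,key=cv2.contourArea);e=cv2.fitEllipse(cv2.convexHull(c))
                                    ~~~~~~~~~~~~~~^^^^^^^^^^^^^^^^^^^
cv2.error: OpenCV(4.12.0) /io/opencv/modules/imgproc/src/shapedescr.cpp:361: error: (-201:Incorrect size of input array) There should be at least 5 points to fit the ellipse in function 'fitEllipseNoDirect'
```

View pics/f.png

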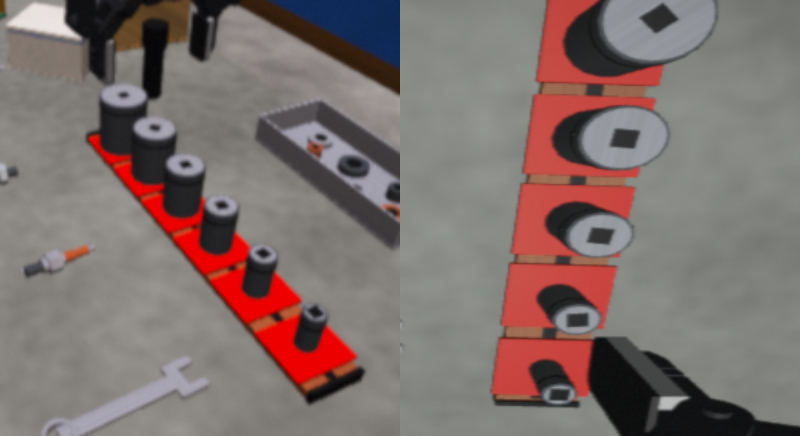

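The side view shows all six upright, rising in size order, and the gripper clear of the row. The 54 mm offset printed above is not real, because its top is cut off by the image edge.

```bash
python3 -c "
from workcell import manip
print(manip.hand_in(), manip.get_obs()['clock'])"
```

```text
the job is handed in; nothing more can be done
the job is handed in; nothing more can be done
```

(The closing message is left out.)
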